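# Set up the phone stand: rest down, sleeve to the ring, cam lever shut

### The arm

A 6-joint arm with a two-finger parallel gripper is mounted at the origin on the work surface. World frame = base frame: x ahead of the robot, y to its left, z up, the work surface at z = 0. Lengths are in mm, angles in rad, forces in N, time in s.
With the tool pointing down it reaches from about 250 to 725 mm from the base axis. Payload 9.7 kg.
Tool frame: the origin (TCP) lies on the centre line of the jaws, within the pads' length; the fingertips stand 8 mm ahead of it and the grasp point (between the pads) lies 11 mm behind it; z points along the fingers, y is the line along which they close (so a half turn about z gives the same grasp; the last joint's range is limited). The gripper opens to 85 mm and grips with 20 to 120 N. Pads are 22 mm wide; open, the fingers measure 114 mm over their backs; the gripper's body (76 mm by 85 mm) begins 54 mm behind the grasp point. The pads swing forward as they close: fully open they stand 13 mm farther back than shut.
Start: joints at [1.158, 0.087, 0.176, 1.66, 0, 1.571], TCP at [220.644, 503.799, 239.284] pointing down, gripper open.
Joint ranges: [-3.13, 3.13], [-0.85, 1.81], [-1.15, 1.24], [-2.2, 2.28], [-1.44, 1.52], [-3.14, 3.14]. Speed limits (rad/s): [2.22, 2.22, 2.57, 3.14, 3.14, 3.14].

### API

Orientations are given as a 3x3 rotation matrix whose columns are the frame's x, y, z axes.
In Python, from workcell import get_state, snapshot, order, nets gives the robot as it stands.
- The arm moves only by the tool carry_out, never from a script. Its argument "targets" is a list that holds one entry, the list of rows, each a list of 6 numbers: the shift along the tool's x, y, z each as a share of 30 mm, from -1 to 1, then the turn, a rotation vector about the tool's x, y, z each as a share of 5 degrees, from -1 to 1. A call has 1 to 8 rows; each row shifts and turns the commanded pose from where the row before left it, along the tool's axes as they then stand; what a row does not reach is not made up. A row lasts 1/10 s, in which the tool goes at most 50 mm and 8.59 degrees, less where a joint would pass 70% of its speed; a pose out of reach is approached as far as the arm can. A call with a number of a shift or a turn outside -1 to 1 is refused whole. A call with a gripper value outside its range is refused whole. "grip" is the closure, from -1 (fully open) to 1 (shut), so that 0 is half open, set as the call begins (left out, the last holds). The fingers move at their own pace and stop on an object; "force" is the grip in N (left out, the last holds). Time passes only in rows, so rows that do not move let the fingers close. It gives the time, the measured TCP pose, the force, the opening and the grip force at its end, in the units of the state.
- get_state(): the state, without advancing time (a new reading comes with each control period).
- snapshot(name): name is "side" or "top" or "wrist"; returns a dict with "frame" (400x640x3 uint8, red, green, blue), "fx", "fy", "cx", "cy" (pixels), "T" (4x4, takes a point from camera to world coordinates); the wrist camera has in their place "hand_eye" (4x4, takes a point from camera to tool coordinates, whose origin is the TCP and whose axes are the flange's). Camera axes: x right, y up, looking along -z (the intrinsics and any distortion apply to the point x, -y, -z); pixel columns grow to the right and rows downward; lengths in mm; the calibration is good to about 2 mm. The wrist camera is an equidistant fisheye: a pixel r from the principal point sees the ray r / f radians off the axis. A picture is of the moment at which its call begins: read the wrist's pose just before it. There is no depth.
- order.sign_off(): hands the job in; it is judged then, once.
Trained networks look in the newest picture that a camera, given by its name, has taken for a name from the list of things; names that differ only in an ending like _2 or _b are one class to them, and where a whole thing is asked for, a point or a joint stands for the part that bears it (a point fixed in the world has none). Each returns a list of dicts, best first, with "p" (0 to 1); they miss things now and then, are a little off and sometimes report something else, mostly with a low value. They report only what shows in the picture. A call takes as long as a camera call.
- nets.spot_in(camera, thing): "location" ([x, y, z] in mm, in the coordinates of the camera as it stood for that picture, good to about 4 mm: the middle of the surface that is visible of it).
- nets.cut_out(camera, thing): "pixels" (400x640 bool, what is visible of it).
- nets.tip_of(camera, thing): "location" ([x, y, z] in mm, in the coordinates of the camera as it stood for that picture, good to about 4 mm: a listed point, or the origin of a listed thing).
The state is a dict: "time_s": time; "q": joint angles; "joint_vel": joint speeds; "tau": joint torques, N m; "tool_pos": TCP position; "ee_rot": TCP orientation; "contact_force": force on the tool from outside, world axes, zero at the start; "moment": the same for the moment, N m; "width": finger opening in mm; "grasp_force": force on a finger pad.
Only numpy, scipy, OpenCV 4.12 (cv2) and the standard library are available. Lean on these libraries where they do the work, as an engineer would, in place of code of your own. Each camera call takes 0.05 s, during which the arm holds its last target. There are 200 camera calls.

### The job

Set up the phone stand on the ledge: first fold its phone rest gently down onto its stop. Then bring the sliding sleeve down until its lower edge is level with the dark ring on the post and hold it there, one finger against its bare side and the other on the cam lever, while you squeeze the lever fully shut. Finish still gripping the sleeve and the shut lever at the ring, and leave the small things on the ledge alone.

Things in the scene. Friction and masses are not known exactly. Their poses are not given: they have to be found in the camera images.
- stand: the phone stand's fixed part: black round base, 120 mm across and 16 mm high, with an upright round steel post, 16 mm across, its top hidden in the sleeve. Screwed to the ledge. Origin: centre of the base's underside, on the post's axis; its -x axis points to the front (the side of the phone rest), -y to the side of the cam lever, z up.
- mark: the length mark: a dark ring, 4 mm high, round the bare post below the sleeve, 80 to 102 mm above the ledge. Origin: the ring's middle, on the post's axis. Flat, it does not stop the sleeve.
- sleeve_foot (a point): centre of the sleeve's lower edge, on the post's axis. To be brought level with mark (same z). At the start it is 18 to 48 mm too high.
- sleeve: the sliding leg: upright square aluminium tube round the post, 26 x 26 mm, 66 mm tall, black collar and cap. Origin: as sleeve_foot; axes as stand. The side away from the lever (stand +y) is a bare flat face 13 mm from the axis; so are both y sides above the lever tip. Cap closed and bare.
- slide (a joint): height of the sleeve along the post in m, growing upward; lower edge 80 mm above the ledge at 0, range 0 to 0.052. Sleeve and what it carries weigh about 2.6 N; dry friction of 11 N keeps it where left, so 8.5 N down or 13.5 N up moves it. Fingers pressing on it drag it along if they shift up or down while closing; the biting cam pushes it up. Once the lever is shut the cam grips the post.
- lever (a joint): cam lever in rad: 0 = shut, upright, flat along the sleeve's -y side; starts 0.40 to 0.58 open (stop at 0.65), its tip swung out to -y. It swings on a level hinge (along stand x) that rides on the sleeve, 18 mm from the axis, 10 mm above the lower edge. Stiff: about 5 N at the tip swings it, up to 10 N in the last 0.35 rad, where the cam bites the post. Stays where left.
- lever_tip (a point): middle of the steel lever's free end, 42 mm from its hinge. The lever is 19 mm wide and 7 mm thick. Shut: 52 mm above the sleeve's lower edge, the lever's outer face 21.5 mm from the axis, so 34.5 mm over sleeve and lever. Open at 0.58: 45 mm above the lower edge, outer corner 44 mm from the axis. The hinge's fork reaches up 19 mm, out 25 mm.
- rest (a joint): phone rest in rad: 0 = down on its stop, sloping 0.26 rad (15 deg) below level toward its lip; grows as it folds up; starts 1.2 to 1.6 (0.94 to 1.34 above level), stop at 1.7. Its hinge is stiff enough (0.06 N m) to stay where it is left; 1 to 2 N near the outer edge moves it.
- rest_hinge (a point): middle of the rest's hinge, level along stand y, 22.5 mm in front of the post's axis and 36 mm above the sleeve's lower edge. The grey plate lies 12 to 92 mm out from it, 84 mm wide (y), 5 mm thick (middle plane through the hinge), with a lip 14 mm high along the outer edge, on the face that looks up when down and to the sleeve when folded.
- key: bystander: flat silver bicycle lock key, 55 mm long. Origin: under the centre of its round bow.
- comb: bystander: grey plastic comb, 130 x 30 x 5 mm. Origin: underside centre.
- compact: bystander: round silver mirror compact, 70 mm across, 15 mm high, shut. Origin: underside centre.
- whistle: bystander: orange whistle, about 45 x 18 x 22 mm. Origin: under its round body.

How it is judged (in metres and radians):
On the way, in this order (a step that is already met when the one before it is completed fails the run):
1. the phone rest is down on its stop (value of joint rest below 0.06 rad), for 0.2 s.
2. with the rest down, the sleeve is held by the fingers at the ring while the lever is swinging shut (value of joint rest below 0.08 rad and value of joint lever between 0.04 and 0.35 rad and z of sleeve_foot in the frame of mark between -0.006 and 0.006 m and contact force between the fingers and sleeve above 0.5 N).
3. the lever is shut with the sleeve held at the ring (value of joint lever below 0.04 rad and contact force between the fingers and sleeve above 2 N and z of sleeve_foot in the frame of mark between -0.006 and 0.006 m), for 0.3 s.
At the end, for the whole second after the job is handed in: The rest is down on its stop (under 0.08 rad), the sleeve's lower edge is within 6 mm of the middle of the ring, the lever is shut (under 0.04 rad), and the fingers still press on the sleeve with more than 2 N (all of step 3 and value of joint rest below 0.08 rad); the arm keeps its last pose, push and grip.
It fails at once if the rest slams onto its stop (faster than 1.5 rad/s in the last 0.15 rad) (value of joint rest below 0.15 rad and velocity of joint rest below -1.5 rad/s).
It fails at once if the lever is clamped with the sleeve more than 12 mm off the ring (value of joint lever below 0.15 rad and (z of sleeve_foot in the frame of mark above 0.012 m or z of sleeve_foot in the frame of mark below -0.012 m)).
It fails at once if the key, comb, compact or whistle is moved by more than 20 mm (distance of any of key, comb, compact, whistle from where it was at the start of the episode above 0.02 m).
It also fails if it takes over 64 s, if anything falls off the work surface, if the arm or the gripper's body presses on something with over 40 N, if the wrist force passes 120 N, or if a joint passes its speed limit or range.

## Working session

There is one attempt and no reset: what is moved stays moved. The work goes in short steps, Python scripts to look and compute and a tool call to move; the robot and the scene stay as the last step left them, time stands still between calls to the robot, and variables do not carry over. Pictures are saved under pics/ and viewed, at most 12 in all, crops included, and the job is handed in when it is done.

Besides the shell and the picture viewer there is one more tool, called after "Emit:" in YAML: its name, and indented under it one key for each argument. carry_out: Moves the arm, as the interface text tells. Shift numbers are shares of 30 mm and turn numbers shares of 5 degrees, none past 1 either way. Its arguments: {"type":"object","properties":{"targets":{"type":"array"},"grip":{"type":"number"},"force":{"type":"number"}},"required":["targets"]}

```bash
mkdir -p pics; cat > h.py <<'E'
import numpy as np, cv2
from workcell import get_state, snapshot, order, nets
def w(T,p): return (np.array(T)@np.r_[p,1])[:3]
def px(s,P):
    c=np.linalg.inv(np.array(s["T"]))@np.r_[P,1]
    return s["cx"]+s["fx"]*c[0]/-c[2], s["cy"]+s["fy"]*-c[1]/-c[2]
def save(s,n): cv2.imwrite(f"pics/{n}.png",s["frame"][:,:,::-1])
E
python3 - <<'E'
from h import *
np.set_printoptions(precision=1,suppress=True)
for c in ("side","top"):
    s=snapshot(c); save(s,c+"0"); print(c,{k:v for k,v in s.items() if k!="frame"})
    for t in ("stand","mark","sleeve_foot","lever_tip","rest_hinge","key","comb","compact","whistle"):
        for f in nets.tip_of(c,t)[:1]: print(t,w(s["T"],f["location"]),round(f["p"],2))
    for t in ("stand","mark","sleeve","lever","rest"):
        for f in nets.spot_in(c,t)[:1]: print("spot",t,w(s["T"],f["location"]),round(f["p"],2))
st=get_state();print(st)
E
```

```text
side {'fx': 479.76123934728184, 'fy': 479.76123934728184, 'cx': 320.46001466202176, 'cy': 195.04027675801095, 'T': array([[   1. ,    0.1,   -0.1,  548.8],
       [  -0.1,    0.8,   -0.6, -489.2],
       [  -0. ,    0.6,    0.8,  744.5],
       [   0. ,    0. ,    0. ,    1. ]])}
stand [578.8 106.5   2.8] 0.63
sleeve_foot [577.1 100.2 119.7] 0.6
lever_tip [594.   65.3 168. ] 0.59
key [715.2  43.7  -1.7] 0.63
comb [441.2 174.3  -2.9] 0.7
compact [603.3 254.8   2.4] 0.51
whistle [535.  -40.5   0.5] 0.63
spot stand [570.5  91.3  14. ] 0.88
spot sleeve [577.9  91.8 174.3] 0.62
spot rest [528.1  73.  238. ] 0.88
top {'fx': 430.00357915752545, 'fy': 430.00357915752545, 'cx': 326.3976568555724, 'cy': 199.552066676007, 'T': array([[ -0.1,   1. ,  -0.2, 460.8],
       [ -1. ,  -0.1,   0. ,  41.3],
       [  0. ,   0.2,   1. , 783. ],
       [  0. ,   0. ,   0. ,   1. ]])}
stand [576.7 102.7  -9.5] 0.9
sleeve_foot [580.5 102.4 117.3] 0.6
rest_hinge [554.8 100.6 154.2] 0.85
key [711.8  42.9   2.5] 0.47
compact [595.8 256.2  -0.8] 0.57
whistle [539.  -42.9   1.9] 0.73
spot stand [552.1  95.3 162.6] 0.73
spot sleeve [573.6 103.7 181.5] 0.9
spot lever [588.   71.  153.6] 0.74
spot rest [530.9  91.1 237.3] 0.81
{'time_s': 1.5, 'q': array([ 1.2,  0.1,  0.2,  1.7, -0. ,  1.6]), 'joint_vel': array([-0.,  0., -0., -0.,  0.,  0.]), 'tau': array([ -0. , -52. ,  46.5,   0. ,  -0. ,   0. ]), 'tool_pos': array([220.6, 503.8, 239.3]), 'ee_rot': array([[-0.9,  0.4,  0. ],
       [ 0.4,  0.9, -0. ],
       [-0. ,  0. , -1. ]]), 'contact_force': array([-0.1,  0.1, -0.2]), 'moment': array([ 0. , -0.1,  0. ]), 'grasp_force': 0.0, 'width': 85.12199860027941}
```

View pics/side0.png

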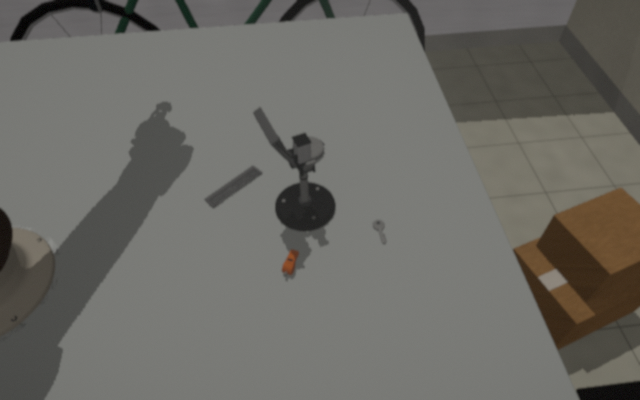

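View pics/top0.png

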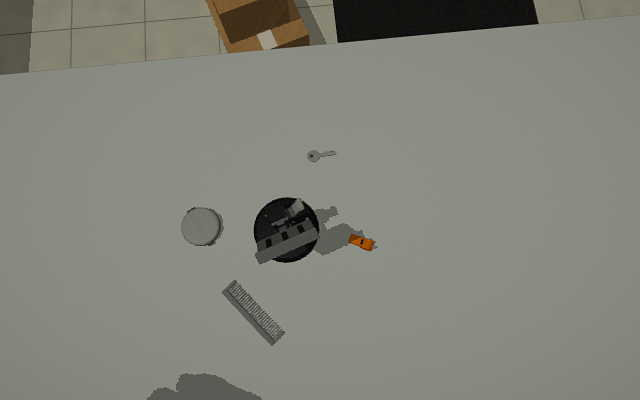

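The stand is near (578, 103). The rest is folded up to the front at around pixel (268,130) in the side view and (288,243) in the top view. Lever_tip and rest bearings give a yaw of about +23°. The key, comb, compact and whistle are clear of it. I'll turn the tool to that yaw and look closer with the wrist camera.

Emit:
carry_out:
  targets:
    - [[0,0,-0.4,0,0,-1],[0,0,-0.4,0,0,-1],[0,0,-0.4,0,0,-1],[0,0,-0.4,0,0,-1],[0,0,-0.4,0,0,-1],[0,0,-0.4,0,0,-1],[0,0,-0.4,0,0,-1],[0,0,-0.4,0,0,-1]]

```text
time_s: 2.3
tool_pos: [220.6, 503.8, 335.8]
ee_rot: [[-0.959, -0.285, 0.0], [-0.285, 0.959, 0.0], [-0.0, 0.0, -1.0]]
contact_force: [0.4, 0.3, 0.3]
width: 85.3
grasp_force: 0.0
```

```bash
cat >> h.py <<'E'
from scipy.spatial.transform import Rotation as Ro
def goal(pos,yaw):  # tool down, tool y along stand y; prints shifts (mm, tool axes now) and turn (deg)
    st=get_state(); R=np.array(st["ee_rot"]); a=np.radians(yaw)
    y=np.array([-np.sin(a),np.cos(a),0]); z=np.array([0,0,-1.]); G=np.c_[np.cross(y,z),y,z]
    print("shift/30",np.round(R.T@(np.array(pos)-st["tool_pos"])/30,2),"turn/5",np.round(Ro.from_matrix(R.T@G).as_rotvec(degrees=True)/5,2))
def ray(s,st,u,v):
    R=np.eye(4);R[:3,:3]=st["ee_rot"];R[:3,3]=st["tool_pos"];T=R@np.array(s["hand_eye"])
    return T
E
python3 - <<'E'
from h import *
np.set_printoptions(precision=3,suppress=True)
st=get_state();print(st["tool_pos"],st["ee_rot"],st["q"])
s=snapshot("wrist");print({k:v for k,v in s.items() if k!="frame"})
goal([400,60,330],23)
t=snapshot("top")
for n in("rest","lever","sleeve"):
    for f in nets.cut_out("top",n)[:1]:
        m=np.array(f["pixels"]).astype(np.uint8);print(n,f["p"],cv2.minAreaRect(cv2.findNonZero(m)))
a=t["frame"][180:290,220:370];b=snapshot("side")["frame"][90:240,230:360]
o=np.zeros((600,800,3),np.uint8)
a=cv2.resize(a,(400,293),interpolation=2);b=cv2.resize(b,(400,462),interpolation=2)
o[:293,:400]=a;o[:462,400:]=b;cv2.imwrite("pics/crop.png",o[:,:,::-1])
E
```

```text
[220.631 503.783 335.791] [[-0.959 -0.285  0.   ]
 [-0.285  0.959  0.   ]
 [-0.     0.    -1.   ]] [1.158 0.15  0.437 1.858 0.    0.869]
{'fx': 309.70691628693146, 'fy': 309.70691628693146, 'cx': 320.0815183574672, 'cy': 202.67660199267382, 'hand_eye': array([[  -0.001,    0.952,    0.307,   78.63 ],
       [   1.   ,    0.001,   -0.   ,    1.28 ],
       [  -0.001,    0.307,   -0.952, -135.369],
       [   0.   ,    0.   ,    0.   ,    1.   ]])}
shift/30 [ -1.43 -15.89   0.23] turn/5 [ 0.02  0.02 -1.23]
rest 0.74 ((284.0721435546875, 239.0934600830078), (26.454042434692383, 66.82222747802734), 66.37062072753906)
lever 0.48 ((295.2452697753906, 208.35848999023438), (11.548748016357422, 21.008892059326172), 47.48955535888672)
sleeve 0.9 ((275.3505554199219, 213.78868103027344), (23.251428604125977, 18.682371139526367), 66.03751373291016)
```

View pics/crop.png

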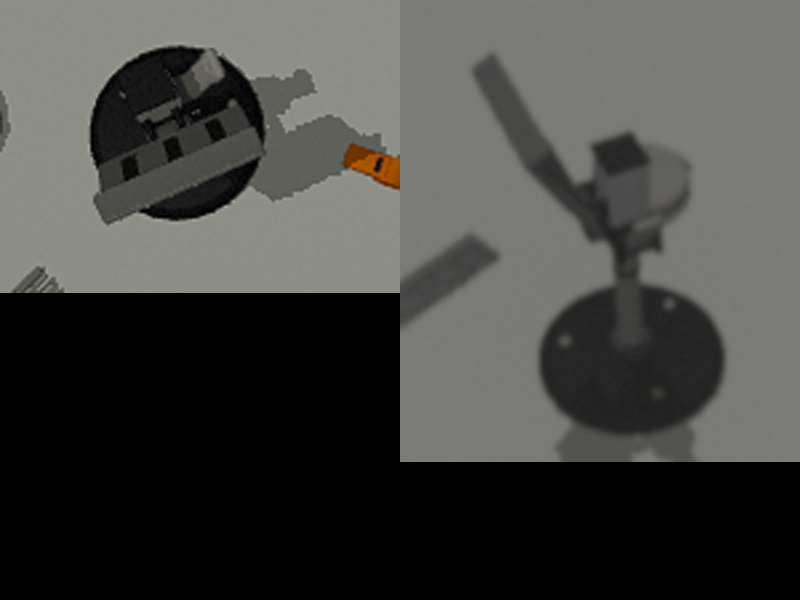

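The crop shows the rest folded up steeply on the robot side and the lever swung out to about -y (lighter disc-like patch right of the sleeve, crop (665,185)). The post is bare below. The camera sits on the tool's +x side, so I'll move to the lever-front side and tilt the tool to see the ring.

Emit:
carry_out:
  targets:
    - [[-0.03,-0.95,0.06,0,0,0],[-0.03,-0.95,0.06,0,0,0],[-0.03,-0.95,0.06,0,0,0],[-0.03,-0.95,0.06,0,0,0],[-0.03,-0.95,0.06,0,0,0],[-0.03,-0.95,0.06,0,0,0],[-0.03,-0.95,0.06,0,0,0],[-0.03,-0.95,0.06,0,0,0]]

```text
time_s: 3.4
tool_pos: [291.7, 285.8, 320.2]
ee_rot: [[-0.96, -0.28, -0.0], [-0.28, 0.96, -0.0], [0.001, -0.0, -1.0]]
contact_force: [0.9, 1.0, -0.4]
width: 85.1
grasp_force: 0.0
```

Emit:
carry_out:
  targets:
    - [[-0.03,-0.95,0.06,0,0,0],[-0.03,-0.95,0.06,0,0,0],[-0.03,-0.95,0.06,0,0,0],[-0.03,-0.95,0.06,0,0,0],[-0.03,-0.95,0.06,0,0,0],[-0.03,-0.95,0.06,0,0,0],[-0.03,-0.95,0.06,0,0,0],[-0.03,-0.95,0.06,0,0,0]]

```text
time_s: 4.2
tool_pos: [362.8, 69.1, 305.8]
ee_rot: [[-0.96, -0.28, -0.0], [-0.28, 0.96, -0.0], [0.0, 0.0, -1.0]]
contact_force: [0.3, -0.1, 0.1]
width: 85.6
grasp_force: 0.0
```

Emit:
carry_out:
  targets:
    - [[-0.03,-0.95,0.06,0,0,0],[-0.03,-0.95,0.06,0,0,0],[-0.03,-0.95,0.06,0,0,0],[-0.03,-0.95,0.06,0,0,0],[0,0,0,0,0,-0.9],[0,0,0,0,0,0]]

```text
time_s: 4.8
tool_pos: [398.2, -38.7, 298.5]
ee_rot: [[-0.935, -0.354, -0.001], [-0.354, 0.935, 0.0], [0.001, 0.001, -1.0]]
contact_force: [-0.3, -0.3, 0.2]
width: 85.4
grasp_force: 0.0
```

```bash
python3 - <<'E'
from h import *
st=get_state();print(st["tool_pos"],st["ee_rot"],st["q"])
goal([557,-39,200],21)
E
```

```text
[398.16389439 -38.7209242  298.49540956] [[-9.35126187e-01 -3.54312452e-01 -1.30420918e-03]
 [-3.54312969e-01  9.35126883e-01  1.81708572e-04]
 [ 1.15521946e-03  6.32018672e-04 -9.99999133e-01]] [-9.69816500e-02 -2.33089698e-01 -7.85257077e-03  1.79734913e+00
  5.45685382e-05 -4.59160845e-01]
shift/30 [-4.95 -1.89  3.28] turn/5 [ 0.01 -0.01 -0.05]
```

Emit:
carry_out:
  targets:
    - [[-0.82,-0.31,0.55,0,0,0],[-0.82,-0.31,0.55,0,0,0],[-0.82,-0.31,0.55,0,0,0],[-0.82,-0.31,0.55,0,0,0],[-0.82,-0.31,0.55,0,0,0],[-0.82,-0.31,0.55,0,0,0],[0,0,0,0,-1,0],[0,0,0,0,-1,0]]

```text
time_s: 5.6
tool_pos: [556.7, -36.6, 196.5]
ee_rot: [[-0.921, -0.355, 0.159], [-0.349, 0.935, 0.064], [-0.171, 0.003, -0.985]]
contact_force: [0.4, -0.4, -0.4]
width: 85.2
grasp_force: 0.0
```

Emit:
carry_out:
  targets:
    - [[0,0,0,0,-1,0],[0,0,0,0,-1,0],[0,0,0,0,-1,0],[0,0,0,0,0,0],[0,0,0,0,0,0]]

```text
time_s: 6.1
tool_pos: [555.6, -37.4, 200.5]
ee_rot: [[-0.848, -0.355, 0.394], [-0.321, 0.935, 0.15], [-0.422, 0.0, -0.907]]
contact_force: [-0.1, 0.1, 0.1]
width: 85.2
grasp_force: 0.0
```

```bash
cat >> h.py <<'E'
def wpose(s,st):
    R=np.eye(4);R[:3,:3]=st["ee_rot"];R[:3,3]=st["tool_pos"];return R@np.array(s["hand_eye"])
def wproj(s,T,P):
    c=np.linalg.inv(T)@np.r_[P,1];d=np.array([c[0],-c[1],-c[2]]);rho=np.hypot(d[0],d[1]);th=np.arctan2(rho,d[2])
    return np.array([s["cx"]+s["fx"]*th*d[0]/rho,s["cy"]+s["fy"]*th*d[1]/rho])
def wlook(name):
    st=get_state();s=snapshot("wrist");save(s,name);T=wpose(s,st)
    for t in ("stand","mark","sleeve_foot","lever_tip","rest_hinge"):
        for f in nets.tip_of("wrist",t)[:1]:
            P=w(T,f["location"]);print(t,P,round(f["p"],2),wproj(s,T,P))
    return s,T
E
python3 - <<'E'
from h import *
np.set_printoptions(precision=1,suppress=True)
print(get_state()["tool_pos"])
wlook("w1")
E
```

```text
[555.6 -37.4 200.5]
stand [581.4 104.1   1.8] 0.79 [423.5 162. ]
mark [584.2 102.2  93.5] 0.56 [443.3 219.1]
sleeve_foot [582.7 110.7 119.3] 0.59 [458.3 240.2]
rest_hinge [560.3  99.  156.2] 0.61 [477.7 254.9]
```

View pics/w1.png

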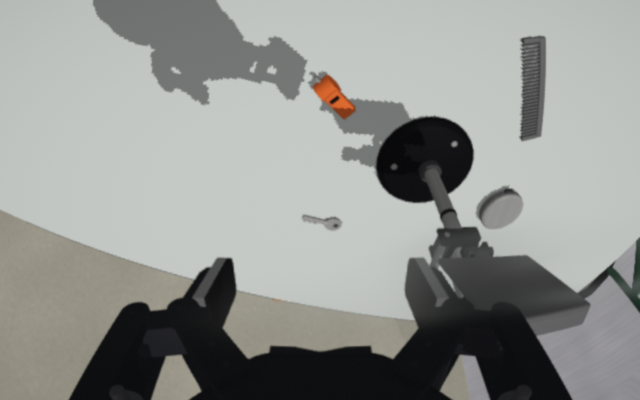

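The wrist view shows the ring at about (449,213), the sleeve's lower edge near (458,230) and the black base about (376–473, 116–203). The rest is folded up at lower right. I'll fit the axis, ring and foot heights and yaw from these.

```bash
python3 - <<'E'
from h import *
from scipy.optimize import least_squares
np.set_printoptions(precision=1,suppress=True)
st=get_state();s=snapshot("wrist");T=wpose(s,st);t=snapshot("top")
np.savez("w1.npz",T=T)
an=np.linspace(0,2*np.pi,120)
def ext(f,x,y):
    p=np.array([f([x+60*np.cos(a),y+60*np.sin(a),z]) for a in an for z in (0,16)])
    return np.r_[p.min(0),p.max(0)]
fw=lambda P:wproj(s,T,P); ft=lambda P:np.array(px(t,P))
for n,f,o in(("wrist",fw,[376,116,473,203]),("top",ft,[254,197,320,262])):
    r=least_squares(lambda q:ext(f,*q)-o,[579,104]);print(n,r.x,r.fun)
    # sides
g=cv2.cvtColor(s["frame"],cv2.COLOR_RGB2GRAY).astype(float)
for (x,y) in ((579,104),):
  for z in range(60,140,2):
    u,v=fw([x,y,z]);print(z,np.round([u,v],0),[int(g[int(round(v)),int(round(u))+k]) for k in range(-10,11,2)])
# yaw: rest edge in top view
for n in ("rest",):
    m=np.array(nets.cut_out("top",n)[0]["pixels"]).astype(np.uint8)
    b=cv2.boxPoints(cv2.minAreaRect(cv2.findNonZero(m)));print(b)
    Tt=np.array(t["T"])
    def back(u,v,z):
        d=Tt[:3,:3]@np.array([(u-t["cx"])/t["fx"],-(v-t["cy"])/t["fy"],-1]);return Tt[:3,3]+d*(z-Tt[2,3])/d[2]
    B=[back(*q,240) for q in b];print(np.array(B))
    for i in range(4):
        d=B[i]-B[i-1];print(np.linalg.norm(d),np.degrees(np.arctan2(d[1],d[0])))
E
```

```text
wrist [580.  103.7] [-1.9 -1.7  2.4  3.1]
top [575.8 100.3] [-0.4 -0.9  0.5  0.9]
60 [439. 193.] [17, 36, 66, 74, 79, 83, 83, 81, 84, 81, 129]
62 [440. 194.] [17, 46, 69, 76, 80, 82, 83, 82, 85, 128, 194]
64 [440. 195.] [17, 38, 68, 75, 80, 82, 82, 81, 84, 126, 196]
66 [441. 196.] [19, 51, 71, 76, 80, 83, 82, 81, 87, 159, 198]
68 [441. 198.] [19, 42, 66, 74, 79, 82, 83, 82, 82, 115, 191]
70 [442. 199.] [53, 73, 70, 76, 80, 82, 82, 81, 84, 141, 197]
72 [442. 200.] [119, 115, 73, 74, 80, 82, 82, 81, 83, 119, 194]
74 [443. 202.] [197, 150, 72, 76, 79, 82, 83, 81, 83, 124, 194]
76 [443. 203.] [199, 165, 78, 75, 79, 82, 83, 81, 83, 107, 187]
78 [444. 205.] [196, 144, 71, 76, 79, 82, 82, 81, 83, 111, 189]
80 [444. 206.] [198, 163, 76, 74, 79, 82, 83, 80, 80, 95, 179]
82 [445. 207.] [195, 136, 72, 75, 80, 81, 78, 70, 69, 108, 190]
84 [446. 209.] [194, 124, 72, 74, 67, 39, 27, 22, 26, 80, 184]
86 [446. 210.] [196, 144, 72, 66, 43, 21, 21, 24, 27, 41, 165]
88 [447. 212.] [194, 129, 55, 23, 28, 47, 68, 69, 68, 65, 169]
90 [447. 213.] [196, 147, 46, 23, 44, 68, 80, 80, 80, 73, 148]
92 [448. 214
[... 1070 characters left out ...]
2, 62, 61, 60, 60, 60, 59, 60, 60]
128 [459. 243.] [62, 61, 61, 61, 61, 61, 60, 60, 59, 60, 59]
130 [459. 245.] [64, 61, 60, 60, 60, 62, 63, 59, 59, 59, 60]
132 [460. 247.] [63, 60, 60, 71, 92, 97, 76, 59, 62, 64, 64]
134 [461. 248.] [60, 59, 70, 98, 107, 92, 60, 62, 64, 65, 66]
136 [461. 250.] [60, 62, 91, 105, 108, 72, 58, 63, 62, 66, 70]
138 [462. 252.] [62, 89, 101, 105, 94, 57, 59, 62, 63, 72, 71]
[[248.7 239.6]
 [310.2 214.5]
 [320.2 238.8]
 [258.7 264. ]]
[[533.3 132.4 240. ]
 [557.4  51.9 240. ]
 [525.   42.3 240. ]
 [501.6 122.1 240. ]]
33.40562518427824 18.037781989393842
84.07743515598433 -73.36162914034529
33.80202775804649 -163.63001141233156
83.10426459186803 106.35845852806312
```

```bash
cat > fit.py <<'E'
from h import *
from scipy.optimize import minimize
def views():
    V=[]
    for c in("wrist","top","side"):
        st=get_state();s=snapshot(c)
        f=(lambda P,s=s,T=wpose(s,st):wproj(s,T,P)) if c=="wrist" else (lambda P,s=s:np.array(px(s,P)))
        m={}
        for n in("rest","sleeve","lever"):
            r=nets.cut_out(c,n)
            if r: m[n]=np.array(r[0]["pixels"]);print(c,n,round(r[0]["p"],2),m[n].sum())
        V.append((c,s,f,m))
    return V
def frame(q):
    x,y,yaw=q[:3];a=np.radians(yaw);c,s_=np.cos(a),np.sin(a)
    return lambda p:np.array([x+c*p[0]-s_*p[1],y+s_*p[0]+c*p[1],p[2]])
def restpts(q):
    x,y,yaw,foot,r=q;F=frame(q);e=r-0.26;d=np.array([-np.cos(e),0,np.sin(e)]);n=np.array([np.sin(e),0,np.cos(e)])
    h=np.array([-22.5,0,foot+36]);o=[]
    for yy in(-42,42):
        A=lambda a,b:F(h+a*d+b*n+[0,yy,0]);o.append([A(12,-2.5),A(12,2.5),A(92,-2.5),A(92,14),A(88,14),A(88,2.5)])
    return o
def hullmask(f,sets):
    m=np.zeros((400,640),np.uint8)
    for P in sets: cv2.fillConvexPoly(m,cv2.convexHull(np.array([f(p) for p in P])*16 .__float__() if 0 else (np.array([f(p) for p in P])*16).astype(np.int32)),1,shift=4)
    return m>0
def restmask(f,q):
    a,b=restpts(q);return hullmask(f,[a[:3]+b[:3]+[a[5],b[5]],a[2:]+b[2:]])
def iou(a,b): return (a&b).sum()/max(1,(a|b).sum())
E
sed -i 's/ \*16 .__float__() if 0 else/ if 0 else/; s/\*16 \.__float__() if 0 else (np.array(\[f(p) for p in P\])\*16)/*16/' fit.py
python3 - <<'E'
from fit import *
np.set_printoptions(precision=2,suppress=True)
V=views()
def cost(q):
    return -sum(iou(restmask(f,q),m["rest"]) for c,s,f,m in V if "rest" in m)+((q[0]-578)/8)**2*.05+((q[1]-102.5)/8)**2*.05
best=None
for yaw in(16,22):
  for r in(1.3,1.5):
    z=minimize(cost,[578,102.5,yaw,120,r],method="Nelder-Mead",options=dict(initial_simplex=np.array([578,102.5,yaw,120,r])+np.vstack([np.zeros(5),np.diag([4,4,5,8,.15])]),maxiter=250))
    print(z.x,z.fun)
    if best is None or z.fun<best.fun: best=z
q=best.x
for c,s,f,m in V: print(c,iou(restmask(f,q),m["rest"]) if "rest" in m else None)
c,s,f,m=V[0]
F=frame(q)
a=np.array([f(F([0,0,z])) for z in(60,120)])
# cam position for facing points
cam=wpose(s,get_state())[:3,3];d=cam[:2]-q[:2];d/=np.linalg.norm(d)
print("ring rows",[(z,f([q[0]+8*d[0],q[1]+8*d[1],z])) for z in(86,90,94,98)])
for z in (114,118,122,126): print("foot corners",z,f(F([-13,-13,z])),f(F([-13,13,z])),f(F([13,-13,z])))
im=cv2.resize(s["frame"][190:350,400:600],(800,640),interpolation=2)[:600]
for P in restpts(q):
    p=((np.array([f(x) for x in P])-[400,190])*4).astype(np.int32);cv2.polylines(im,[p],True,(255,0,0),1)
cv2.imwrite("pics/w2.png",im[:,:,::-1])
E
```

```text
Traceback (most recent call last):
  File "fit.py", line 25
    for P in sets: cv2.fillConvexPoly(m,cv2.convexHull(np.array([f(p) for p in P])*16.astype(np.int32)),1,shift=4)
                                                                                     ^
SyntaxError: invalid decimal literal
```

```bash
sed -i 's/np.array(\[f(p) for p in P\])\*16.astype(np.int32)/(np.array([f(p) for p in P])*16).astype(np.int32)/' fit.py
cat > go.py <<'E'
from fit import *
np.set_printoptions(precision=2,suppress=True)
V=views()
def cost(q):
    return -sum(iou(restmask(f,q),m["rest"]) for c,s,f,m in V if "rest" in m)+((q[0]-578)/8)**2*.05+((q[1]-102.5)/8)**2*.05
best=None
for yaw in(16,22):
  for r in(1.3,1.5):
    z=minimize(cost,[578,102.5,yaw,120,r],method="Nelder-Mead",options=dict(initial_simplex=np.array([578,102.5,yaw,120,r])+np.vstack([np.zeros(5),np.diag([4,4,5,8,.15])]),maxiter=250))
    print(z.x,z.fun)
    if best is None or z.fun<best.fun: best=z
q=best.x
for c,s,f,m in V: print(c,iou(restmask(f,q),m["rest"]) if "rest" in m else None)
c,s,f,m=V[0]
F=frame(q)
cam=wpose(s,get_state())[:3,3];d=cam[:2]-q[:2];d/=np.linalg.norm(d)
print("ring rows",[(z,f([q[0]+8*d[0],q[1]+8*d[1],z])) for z in(86,90,94,98)])
for z in (114,118,122,126): print("foot corners",z,f(F([-13,-13,z])),f(F([-13,13,z])),f(F([13,-13,z])))
im=cv2.resize(s["frame"][190:350,400:600],(800,640),interpolation=2)[:600]
for P in restpts(q):
    p=((np.array([f(x) for x in P])-[400,190])*4).astype(np.int32);cv2.polylines(im,[p],True,(255,0,0),1)
cv2.imwrite("pics/w2.png",im[:,:,::-1])
E
python3 go.py
```

```text
wrist rest 0.89 7024
wrist sleeve 0.94 376
wrist lever 0.78 293
top rest 0.78 1465
top sleeve 0.91 399
top lever 0.69 383
side rest 0.92 499
side sleeve 0.85 450
side lever 0.56 2770
[579.29 102.57  17.37 118.93   1.35] -2.2557445490500125
[577.68 104.24  18.4  118.1    1.36] -2.257623060916608
[577.8  104.86  19.1  120.32   1.36] -2.2420808167872144
[577.61 106.89  20.27 119.18   1.35] -2.2257188325045285
wrist 0.7273499734466278
top 0.903348073278585
side 0.6293800539083558
ring rows [(86, array([445.07, 204.46])), (90, array([446.25, 207.35])), (94, array([447.44, 210.3 ])), (98, array([448.65, 213.3 ]))]
foot corners 114 [447.54 220.79] [472.64 221.13] [438.59 240.17]
foot corners 118 [448.81 224.12] [474.08 224.36] [439.66 243.46]
foot corners 122 [450.09 227.51] [475.52 227.64] [440.73 246.81]
foot corners 126 [451.38 230.97] [476.98 230.99] [441.81 250.21]
```

View pics/w2.png

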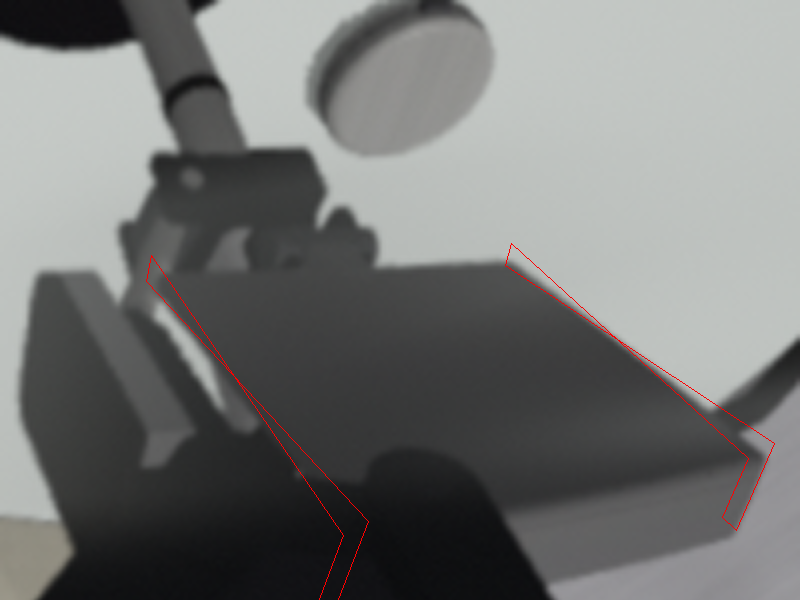

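The plate outline matches the fit well: axis about (578,103.5), yaw about 18°, rest about 1.36 rad. In the zoom the ring sits at (200,85), giving z≈95, and the sleeve edge at row 150, giving z≈121.5, so it needs about 26.5 mm down. Next I'll untilt, close the fingers and go above the stand.

Emit:
carry_out:
  targets:
    - [[0,0,-0.3,0,1,0],[0,0,-0.6,0,1,0],[0,0,-0.8,0,1,0],[0,0,-0.8,0,1,0],[0,0,-0.8,0,1,0.6],[0,0,-0.3,0,0,0],[0,0,0,0,0,0]]
  grip: 1
  force: 40

```text
time_s: 7.85
tool_pos: [536.2, -45.5, 305.4]
ee_rot: [[-0.951, -0.308, 0.002], [-0.308, 0.951, 0.003], [-0.002, 0.002, -1.0]]
contact_force: [-0.4, 0.2, 0.3]
width: 0.1
grasp_force: 0.0
```

```bash
cat >> h.py <<'E'
AX=np.array([578.,103.5]);YAW=18.
def sg(xs,ys,z,yaw=None):
    a=np.radians(YAW);goal([AX[0]+np.cos(a)*xs-np.sin(a)*ys,AX[1]+np.sin(a)*xs+np.cos(a)*ys,z],YAW)
def where():
    st=get_state();a=np.radians(YAW);d=np.array(st["tool_pos"])[:2]-AX
    print("stand xyz",np.round([np.cos(a)*d[0]+np.sin(a)*d[1],-np.sin(a)*d[0]+np.cos(a)*d[1],st["tool_pos"][2]],1),"F",np.round(st["contact_force"],1),"w",round(st["width"],1),round(st["grasp_force"],1),"t",round(st["time_s"],2))
E
python3 -c "
from h import *
where();sg(-20,0,290);sg(-20,0,222)"
```

```text
stand xyz [ -85.8 -128.9  305.4] F [-0.4  0.2  0.3] w 0.1 0.0 t 7.85
shift/30 [-2.19  4.3   0.53] turn/5 [ 0.02  0.03 -0.01]
shift/30 [-2.18  4.29  2.8 ] turn/5 [ 0.02  0.03 -0.01]
```

Emit:
carry_out:
  targets:
    - [[-0.44,0.86,0.1,0,0,0],[-0.44,0.86,0.1,0,0,0],[-0.44,0.86,0.1,0,0,0],[-0.44,0.86,0.1,0,0,0],[-0.44,0.86,0.1,0,0,0],[0,0,0.75,0,0,0],[0,0,0.75,0,0,0],[0,0,0.75,0,0,0]]

```text
time_s: 8.65
tool_pos: [557.6, 97.5, 221.4]
ee_rot: [[-0.951, -0.308, 0.001], [-0.308, 0.951, 0.003], [-0.002, 0.003, -1.0]]
contact_force: [-0.4, 0.5, 0.7]
width: 0.1
grasp_force: 0.0
```

```bash
python3 - <<'E'
from h import *
where();sg(-36.5,0,219.6)
st=get_state();wlook("w3")
E
```

```text
stand xyz [-21.2   0.6 221.4] F [-0.4  0.5  0.7] w 0.1 0.0 t 8.65
shift/30 [ 0.51 -0.02  0.06] turn/5 [ 0.03  0.02 -0.01]
stand [581.14042541 102.26036036   1.74671321] 0.59 [316.05663647 192.61439727]
sleeve_foot [713.71709026  47.74329123   2.1675567 ] 0.55 [247.70771147 271.2608153 ]
lever_tip [589.7312765   65.74964511 164.34023999] 0.7 [261.00310438 252.95006004]
```

View pics/w3.png

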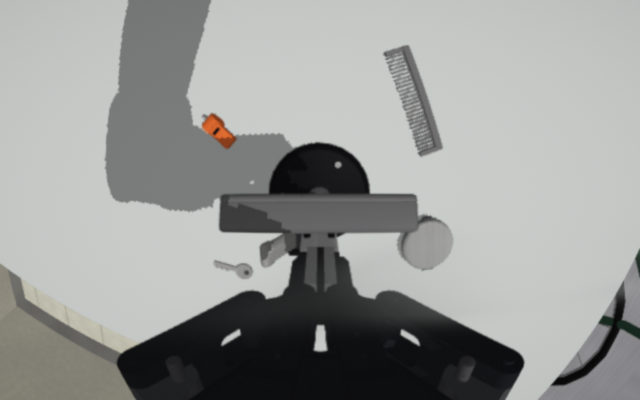

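The rest's edge is level at row 195 and spans columns 221–417, centred on the fingers at about 319, so the yaw of 18° and the centring hold. Now I'll fold the rest down along its arc.

Emit:
carry_out:
  targets:
    - [[0.26,0,0,0,0,0],[0.26,0,0.06,0,0,0],[0.25,0,0.16,0,0,0],[0.25,0,0.16,0,0,0],[0.19,0,0.23,0,0,0],[0.19,0,0.23,0,0,0],[0.1,0,0.23,0,0,0],[0.1,0,0.23,0,0,0]]

```text
time_s: 9.75
tool_pos: [512.3, 82.8, 183.1]
ee_rot: [[-0.952, -0.307, -0.001], [-0.307, 0.952, 0.002], [0.0, 0.002, -1.0]]
contact_force: [-0.4, 0.4, 1.4]
width: 0.2
grasp_force: 0.4
```

Emit:
carry_out:
  targets:
    - [[0.04,0,0.16,0,0,0],[0.04,0,0.16,0,0,0],[0.04,0,0.14,0,0,0],[0.02,0,0.1,0,0,0],[0.02,0,0.08,0,0,0],[0,0,0.06,0,0,0],[0,0,0.05,0,0,0],[0,0,0,0,0,0]]

```text
time_s: 10.55
tool_pos: [508.1, 81.4, 161.2]
ee_rot: [[-0.952, -0.307, -0.001], [-0.307, 0.952, 0.002], [0.0, 0.002, -1.0]]
contact_force: [0.3, -0.2, 0.3]
width: -0.0
grasp_force: 0.0
```

```bash
python3 -c "
from h import *
where()"
```

```text
stand xyz [-73.3   0.6 161.2] F [ 0.3 -0.2  0.3] w -0.0 0.0 t 10.55
```

Emit:
carry_out:
  targets:
    - [[0,0,0.06,0,0,0],[0,0,0.06,0,0,0],[0,0,0.05,0,0,0],[0,0,0,0,0,0]]

```text
time_s: 10.95
tool_pos: [508.0, 81.4, 156.0]
ee_rot: [[-0.952, -0.307, -0.001], [-0.307, 0.952, 0.002], [0.0, 0.002, -1.0]]
contact_force: [0.4, -0.4, -0.5]
width: 0.2
grasp_force: 0.0
```

Emit:
carry_out:
  targets:
    - [[0,0,0.05,0,0,0],[0,0,0.04,0,0,0],[0,0,0,0,0,0]]

```text
time_s: 11.25
tool_pos: [508.0, 81.4, 153.4]
ee_rot: [[-0.952, -0.307, -0.001], [-0.307, 0.952, 0.002], [0.0, 0.002, -1.0]]
contact_force: [0.5, -0.2, 0.6]
width: 0.5
grasp_force: 0.0
```

```bash
python3 -c "
from h import *
where()
wlook('w4')
m=np.array(nets.cut_out('wrist','rest')[0]['pixels']);print(cv2.boundingRect(cv2.findNonZero(m.astype(np.uint8))))"
```

```text
stand xyz [-73.4   0.6 153.4] F [ 0.5 -0.2  0.6] w 0.5 0.0 t 11.25
rest_hinge [559.57906607  96.85871093 154.09927686] 0.92 [315.99980731 346.55691656]
(235, 186, 168, 165)
```

Emit:
carry_out:
  targets:
    - [[0,0,0.05,0,0,0],[0,0,0.05,0,0,0],[0,0,0,0,0,0]]

```text
time_s: 11.9
tool_pos: [508.3, 81.5, 151.4]
ee_rot: [[-0.952, -0.307, 0.0], [-0.307, 0.952, 0.002], [-0.001, 0.002, -1.0]]
contact_force: [-1.4, -0.5, 6.2]
width: 0.1
grasp_force: 3.1
```

Emit:
carry_out:
  targets:
    - [[0,0,0.05,0,0,0],[0,0,0.05,0,0,0],[0,0,0,0,0,0]]

```text
time_s: 12.2
tool_pos: [508.3, 81.5, 148.5]
ee_rot: [[-0.952, -0.307, 0.001], [-0.307, 0.952, 0.002], [-0.001, 0.002, -1.0]]
contact_force: [-2.4, 0.2, 6.8]
width: -0.2
grasp_force: 3.6
```

```bash
python3 -c "
from h import *
where()
s,T=wlook('w5')
print([ (n,[(round(f['p'],2)) for f in nets.cut_out('wrist',n)[:1]]) for n in ('rest','sleeve')])"
```

```text
stand xyz [-73.1   0.6 148.5] F [-2.4  0.2  6.8] w -0.2 3.6 t 12.2
[('rest', [0.69]), ('sleeve', [])]
```

View pics/w5.png

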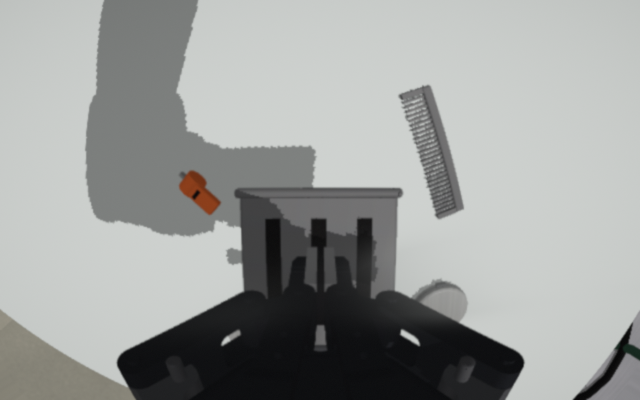

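The rest is flat on its stop (plate 240–398 × 188–300, lip across the top at row 192), with 6 N against the stop, and the sleeve may have crept about 3 mm. Next: onto the cap.

Emit:
carry_out:
  targets:
    - [[0,0,-0.75,0,0,0],[0,0,-0.75,0,0,0],[0,0,-0.75,0,0,0],[-0.81,0,0,0,0,0],[-0.81,0,0,0,0,0],[-0.81,0,0,0,0,0],[0,0,0.25,0,0,0],[0,0,0.2,0,0,0]]

```text
time_s: 13.4
tool_pos: [577.3, 103.7, 200.3]
ee_rot: [[-0.952, -0.307, -0.002], [-0.307, 0.952, 0.002], [0.002, 0.002, -1.0]]
contact_force: [0.6, -0.8, 0.6]
width: -0.1
grasp_force: 0.0
```

Emit:
carry_out:
  targets:
    - [[0,0,0.1,0,0,0],[0,0,0.1,0,0,0],[0,0,0.1,0,0,0]]

```text
time_s: 13.7
tool_pos: [577.1, 103.5, 192.8]
ee_rot: [[-0.952, -0.306, -0.0], [-0.306, 0.952, 0.002], [-0.0, 0.002, -1.0]]
contact_force: [-0.5, -0.3, 0.7]
width: 0.0
grasp_force: 0.0
```

Emit:
carry_out:
  targets:
    - [[0,0,0.1,0,0,0],[0,0,0.1,0,0,0],[0,0,0,0,0,0]]

```text
time_s: 14.0
tool_pos: [577.4, 103.7, 186.9]
ee_rot: [[-0.952, -0.306, -0.0], [-0.306, 0.952, 0.002], [-0.001, 0.002, -1.0]]
contact_force: [-0.4, -1.2, 1.6]
width: -0.1
grasp_force: 1.0
```

Emit:
carry_out:
  targets:
    - [[0,0,0.07,0,0,0],[0,0,0.07,0,0,0],[0,0,0,0,0,0]]

```text
time_s: 14.3
tool_pos: [577.4, 103.7, 183.1]
ee_rot: [[-0.952, -0.307, 0.0], [-0.307, 0.952, 0.002], [-0.001, 0.002, -1.0]]
contact_force: [-2.5, -0.6, 5.2]
width: -0.1
grasp_force: 2.9
```

Emit:
carry_out:
  targets:
    - [[0,0,0.08,0,0,0],[0,0,0.08,0,0,0],[0,0,0.08,0,0,0],[0,0,0.08,0,0,0],[0,0,0,0,0,0]]

```text
time_s: 14.8
tool_pos: [577.4, 103.7, 173.5]
ee_rot: [[-0.952, -0.307, 0.0], [-0.307, 0.952, 0.002], [-0.001, 0.002, -1.0]]
contact_force: [-2.1, -0.8, 5.2]
width: -0.1
grasp_force: 2.7
```

```bash
python3 - <<'E'
from h import *
np.set_printoptions(precision=1,suppress=True)
where()
s=snapshot("side");g=cv2.cvtColor(s["frame"],cv2.COLOR_RGB2GRAY)
np.save("side1.npy",s["frame"])
for z in range(70,130,4):
    u,v=px(s,[578,103.5,z]);print(z,round(u),round(v,1),g[int(round(v)),int(round(u))-6:int(round(u))+7])
E
```

```text
stand xyz [ -0.5   0.3 173.5] F [-2.1 -0.8  5.2] w -0.1 2.7 t 14.8
70 303 184.0 [51 47 49 58 61 61 64 66 65 63 58 49 40]
74 303 182.6 [78 70 65 59 54 54 60 63 65 63 59 54 57]
78 303 181.1 [122 115  97  68  43  36  44  55  59  63  71  89 105]
82 303 179.7 [126 119  96  63  40  36  40  47  51  56  69  93 109]
86 303 178.3 [124 112  84  51  37  36  38  46  48  49  51  58  69]
90 303 176.8 [118 100  71  46  35  36  41  52  54  55  53  51  53]
94 303 175.3 [78 56 40 34 36 38 48 56 61 61 61 59 58]
98 303 173.9 [54 41 37 33 36 39 47 53 60 62 62 61 60]
102 303 172.4 [35 36 36 37 37 37 38 43 51 61 65 69 67]
106 302 170.9 [34 34 41 45 50 50 45 41 42 48 59 67 69]
110 302 169.4 [35 40 55 69 75 75 72 67 63 61 57 57 60]
114 302 167.9 [37 42 57 72 79 78 78 75 75 73 69 68 63]
118 302 166.3 [36 41 56 73 78 79 78 78 80 79 79 79 78]
122 302 164.8 [36 44 58 74 79 79 78 78 79 80 79 80 78]
126 302 163.2 [44 51 64 76 79 78 79 79 81 80 79 80 78]
```

Emit:
carry_out:
  targets:
    - [[0,0,-0.8,0,0,0],[0,0,-0.8,0,0,0],[0,0,-0.5,0,0,0],[0.45,-0.8,0,0,0,0],[0.45,-0.8,0,0,0,0],[0.45,-0.8,0,0,0,0],[0.45,-0.8,0,0,0,-1],[0,0,0,0,0,-1]]

```text
time_s: 15.65
tool_pos: [555.1, -6.9, 235.7]
ee_rot: [[-0.884, -0.468, -0.001], [-0.468, 0.884, 0.002], [-0.0, 0.002, -1.0]]
contact_force: [0.4, 0.1, 0.3]
width: -0.0
grasp_force: 0.0
```

Emit:
carry_out:
  targets:
    - [[0,0,0,0,0,-1],[0,0,0,0,0,-1],[0,0,0,0,0,-1],[0,0,0,0,0,-1],[0,0,0,0,0,-1],[0,0,0,0,0,-1],[0,0,0,0,0,-1],[0,0,0,0,0,-1]]

```text
time_s: 16.45
tool_pos: [555.6, -4.3, 235.4]
ee_rot: [[-0.374, -0.928, -0.001], [-0.928, 0.374, 0.002], [-0.002, 0.002, -1.0]]
contact_force: [-0.7, -0.1, -0.1]
width: -0.5
grasp_force: 0.0
```

Emit:
carry_out:
  targets:
    - [[0,0,0,0,0,-1],[0,0,0,0,0,-1],[0,0,0,0,-1,0],[0,0,0,0,-1,0],[0,0,0,0,-1,0],[0,0,0,0,-1,0],[0,0,0,0,-1,0],[0,0,0,0,-1,0]]

```text
time_s: 17.25
tool_pos: [555.7, -4.5, 236.0]
ee_rot: [[-0.182, -0.978, 0.106], [-0.844, 0.211, 0.493], [-0.505, -0.0, -0.863]]
contact_force: [-0.1, 1.0, -0.6]
width: -0.1
grasp_force: 0.0
```

Emit:
carry_out:
  targets:
    - [[0,0,0,0,-1,0],[0,0,0,0,-1,0],[0,0,0,0,-1,0],[0,0,0,0,-1,0],[0,0,0,0,0,0]]

```text
time_s: 17.75
tool_pos: [555.2, -5.3, 233.4]
ee_rot: [[-0.14, -0.977, 0.16], [-0.625, 0.212, 0.752], [-0.768, 0.005, -0.64]]
contact_force: [0.2, 0.7, -0.2]
width: 0.3
grasp_force: 0.0
```

```bash
python3 - <<'E'
from h import *
np.set_printoptions(precision=2,suppress=True)
st=get_state();R=np.array(st["ee_rot"]);print(st["time_s"],st["tool_pos"],st["q"]);print(R)
print(R.T@(np.array([555,-4,150])-st["tool_pos"])/30)
E
```

```text
17.75 [555.16  -5.26 233.37] [-0.4   0.16  0.04  1.67  0.86 -1.85]
[[-0.14 -0.98  0.16]
 [-0.62  0.21  0.75]
 [-0.77  0.01 -0.64]]
[ 2.11 -0.    1.81]
```

Emit:
carry_out:
  targets:
    - [[0.7,0,0.6,0,0,0],[0.7,0,0.6,0,0,0],[0.7,0,0.6,0,0,0],[0,0,0,0,0,0],[0,0,0,0,0,0]]

```text
time_s: 18.25
tool_pos: [555.8, -3.0, 153.5]
ee_rot: [[-0.136, -0.978, 0.16], [-0.628, 0.21, 0.75], [-0.767, 0.001, -0.642]]
contact_force: [0.3, 0.9, 0.3]
width: -0.3
grasp_force: 0.0
```

```bash
python3 - <<'E'
from h import *
np.set_printoptions(precision=1,suppress=True)
st=get_state();s,T=wlook("w6");print(st["tool_pos"],T[:3,3]);np.save("T6.npy",T)
u,v=wproj(s,T,[578,103.5,95]).astype(int);print(u,v)
c=s["frame"][max(0,v-75):v+75,u-100:u+100];print(c.shape,max(0,v-75),u-100)
cv2.imwrite("pics/w6c.png",cv2.flip(cv2.resize(c,None,fx=4,fy=4,interpolation=2),-1)[:,:,::-1])
E
```

```text
stand [582.4 100.7   2.5] 0.77 [315.4 135.6]
mark [585.3 100.9  95.2] 0.66 [311.7 223.8]
sleeve_foot [576.6 107.4  98.8] 0.94 [322.8 229.2]
lever_tip [589.5  67.9 142.6] 0.73 [295.4 271. ]
rest_hinge [557.6 102.4 137.2] 0.65 [344.1 269.8]
[555.8  -3.  153.5] [ 523.3 -152.   180.4]
320 223
(150, 200, 3) 148 220
```

View pics/w6c.png

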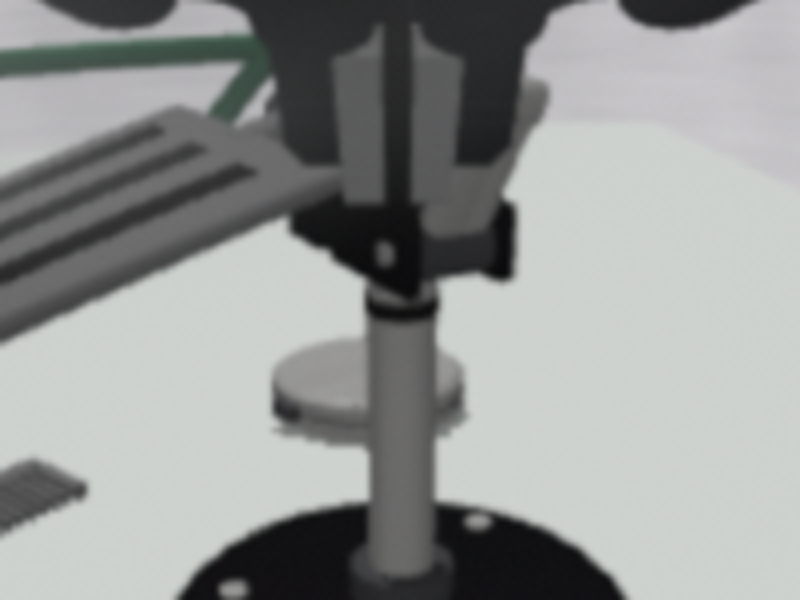

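```bash
python3 - <<'E'
from h import *
from fit import frame
np.set_printoptions(precision=0,suppress=True)
s=snapshot("wrist");T=np.load("T6.npy")
F=frame([578,103.5,18]);cam=T[:3,3]
def c(P): u,v=wproj(s,T,P);return np.array([799-(u-220)*4,599-(v-148)*4])
d=cam[:2]-[578,103.5];d/=np.linalg.norm(d)
for z in(0,16):
    print("base",z,c([578,103.5,z]))
for z in(90,93,96): print("ring",z,c([578+8*d[0],103.5+8*d[1],z]))
for z in(98,102,106): print("foot",z,*[c(F([x,y,z])) for x,y in((-13,13),(-13,-13),(13,-13),(-12,-25),(12,-25),(0,-18))])
for z in(140,144,148,152):print("lever tip mid at .5",z,c(F([0,-38,z])))
im=cv2.imread("pics/w6c.png",0)
for x in(300,320,340,360,375,390,402,410,420,430,445,460,480,500): print(x,im[215:335:5,x])
E
```

```text
base 0 [398. 653.]
base 16 [398. 600.]
ring 90 [398. 329.]
ring 93 [398. 316.]
ring 96 [398. 302.]
foot 98 [318. 276.] [375. 308.] [479. 289.] [408. 324.] [507. 305.] [441. 305.]
foot 102 [318. 259.] [375. 290.] [479. 271.] [408. 305.] [507. 287.] [441. 287.]
foot 106 [318. 242.] [374. 271.] [480. 254.] [408. 286.] [508. 268.] [441. 268.]
lever tip mid at .5 140 [499. 121.]
lever tip mid at .5 144 [500. 100.]
lever tip mid at .5 148 [500.  79.]
lever tip mid at .5 152 [501.  58.]
300 [ 26  23  21  26  70 150 197 207 207 207 207 208 207 207 207 208 208 208
 208 207 208 208 207 208]
320 [ 22  22  21  20  19  16  55 151 198 208 208 207 208 207 208 208 207 207
 208 208 208 207 208 208]
340 [ 22  21  19  19  18  18  16  15  17  51 128 198 208 208 207 207 208 208
 208 207 208 208 207 207]
360 [ 20  20  18  18  16  16  16  14  15  14  12  34 116 185 198 196 195 195
 195 196 199 200 201 198]
375 [19 18 18 16 17 24 40 45 42 37 25 14 13 29 58 83 85 65 31 16 32 65 86 90]
390 [ 18  17  17  16  17  26  55  78  81  72  46  18  11  11  16  43  80  84
  53  22  18  49  85 100]
402 [ 18  18  16  17  16  14  14  12  13  14  11  12  12  13  12  15  35  61
  56  24  15  40  79 102]
410 [ 19  18  16  16  16  15  14  15  13  13  13  13  12  12  11  12  19  39
  41  22  17  43  80 100]
420 [52 51 45 33 25 24 23 23 22 23 24 22 22 32 45 53 58 57 38 19 19 53 85 96]
430 [91 93 92 82 61 46 42 40 41 39 38 37 40 59 84 88 80 54 26 20 38 69 88 91]
445 [ 91  90  89  85  73  52  42  41  41  39  39  40  82 154 194 200 199 197
 196 199 203 203 206 207]
460 [ 87  87  87  81  61  46  42  41  41  40  38  48 121 193 207 208 208 208
 208 207 208 208 208 207]
480 [ 90  89  87  69  50  43  42  40  40  39  36  64 142 195 207 208 208 208
 207 208 208 208 208 207]
500 [ 20  15  14  14  15  15  15  15  14  13  12  11  23  96 175 205 209 208
 208 208 208 208 208 208]
```

In this flipped crop the ring's middle is at (402,312), which gives z≈93.8. The collar and fork bottom edge runs (318,245)–(375,282)–(408,297), which gives z≈104. About 10 mm remains, agreeing with dead reckoning. Returning above the cap.

Emit:
carry_out:
  targets:
    - [[-0.7,0,-0.6,0,0,0],[-0.7,0,-0.6,0,0,0],[-0.7,0,-0.6,0,0,0],[0,0,0,0,1,0],[0,0,0,0,1,0],[0,0,0,0,1,0],[0,0,0,0,1,0],[0,0,0,0,1,0]]

```text
time_s: 19.4
tool_pos: [555.7, -4.6, 236.4]
ee_rot: [[-0.191, -0.977, 0.089], [-0.887, 0.211, 0.412], [-0.421, -0.0, -0.907]]
contact_force: [0.0, 1.0, 0.3]
width: -0.1
grasp_force: 0.0
```

Emit:
carry_out:
  targets:
    - [[0,0,0,0,1,0],[0,0,0,0,1,0],[0,0,0,0,1,0],[0,0,0,0,1,0],[0,0,0,0,1,0],[0,0,0,0,0,1],[0,0,0,0,0,1],[0,0,0,0,0,1]]

```text
time_s: 20.2
tool_pos: [555.6, -4.0, 235.8]
ee_rot: [[-0.459, -0.888, -0.001], [-0.888, 0.459, 0.002], [-0.002, 0.001, -1.0]]
contact_force: [-0.1, -0.6, -0.2]
width: 0.0
grasp_force: 0.0
```

Emit:
carry_out:
  targets:
    - [[0,0,0,0,0,1],[0,0,0,0,0,1],[0,0,0,0,0,1],[0,0,0,0,0,1],[0,0,0,0,0,1],[0,0,0,0,0,1],[0,0,0,0,0,1],[0,0,0,0,0,1]]

```text
time_s: 21.0
tool_pos: [555.6, -4.3, 235.9]
ee_rot: [[-0.923, -0.385, -0.0], [-0.385, 0.923, 0.002], [-0.0, 0.002, -1.0]]
contact_force: [0.4, 0.1, -1.1]
width: -0.5
grasp_force: 0.0
```

Emit:
carry_out:
  targets:
    - [[0,0,0,0,0,1],[0,0,0,0,0,0]]

```text
time_s: 21.2
tool_pos: [555.6, -4.3, 235.9]
ee_rot: [[-0.952, -0.305, -0.0], [-0.305, 0.952, 0.002], [-0.0, 0.002, -1.0]]
contact_force: [-0.9, -0.3, 0.2]
width: 0.2
grasp_force: 0.0
```

```bash
python3 -c "
from h import *
where();sg(0,0,185)"
```

```text
stand xyz [-54.6 -95.6 235.9] F [-0.9 -0.3  0.2] w 0.2 0.0 t 21.2
shift/30 [-1.81  3.19  1.7 ] turn/5 [ 0.03  0.   -0.05]
```

Emit:
carry_out:
  targets:
    - [[-0.45,0.8,0,0,0,0],[-0.45,0.8,0,0,0,0],[-0.45,0.8,0,0,0,0],[-0.46,0.8,0,0,0,0],[0,0,0.6,0,0,0],[0,0,0.6,0,0,0],[0,0,0.5,0,0,0],[0,0,0,0,0,0]]

```text
time_s: 22.0
tool_pos: [576.9, 103.8, 182.7]
ee_rot: [[-0.951, -0.309, -0.004], [-0.309, 0.951, 0.002], [0.003, 0.003, -1.0]]
contact_force: [-0.0, 0.2, -0.1]
width: -0.1
grasp_force: 0.0
```

Emit:
carry_out:
  targets:
    - [[0,0,0.12,0,0,0],[0,0,0.12,0,0,0],[0,0,0.12,0,0,0],[0,0,0.08,0,0,0],[0,0,0.08,0,0,0],[0,0,0.08,0,0,0],[0,0,0.04,0,0,0],[0,0,0,0,0,0]]

```text
time_s: 22.8
tool_pos: [578.1, 103.8, 166.9]
ee_rot: [[-0.952, -0.307, 0.001], [-0.307, 0.952, 0.002], [-0.002, 0.002, -1.0]]
contact_force: [-0.9, -0.6, 6.4]
width: 0.3
grasp_force: 3.2
```

Emit:
carry_out:
  targets:
    - [[0,0,0.06,0,0,0],[0,0,0.04,0,0,0],[0,0,0,0,0,0]]

```text
time_s: 23.1
tool_pos: [578.1, 103.8, 163.9]
ee_rot: [[-0.952, -0.307, 0.001], [-0.307, 0.952, 0.002], [-0.002, 0.002, -1.0]]
contact_force: [-1.7, -1.3, 7.2]
width: -0.1
grasp_force: 3.4
```

Emit:
carry_out:
  targets:
    - [[0,0,-0.7,0,0,0],[0,0,-0.7,0,0,0],[0,-0.25,0,0,0,0],[0,-0.25,0,0,0,0],[0,0,0,0,0,0],[0,0,0,0,0,0],[0,0,0,0,0,0],[0,0,0,0,0,0]]
  grip: -1
  force: 30

```text
time_s: 23.9
tool_pos: [582.2, 89.6, 204.1]
ee_rot: [[-0.952, -0.307, -0.001], [-0.307, 0.952, 0.002], [0.001, 0.002, -1.0]]
contact_force: [-0.2, -0.1, -0.6]
width: 85.6
grasp_force: 0.0
```

```bash
python3 - <<'E'
from h import *
np.set_printoptions(precision=1,suppress=True)
where();s,T=wlook("w7");sg(0,-15,125)
E
```

```text
stand xyz [ -0.3 -14.5 204.1] F [-0.2 -0.1 -0.6] w 85.6 0.0 t 23.9
stand [583.3 101.5   4.6] 0.85 [328.2 181.5]
sleeve_foot [583.5 106.8  89.1] 0.83 [336.8 207.4]
lever_tip [590.   65.  133.6] 0.65 [281.9 218.6]
rest_hinge [556.1  97.4 126.7] 0.94 [339.5 185.8]
shift/30 [-0.  -0.   2.6] turn/5 [ 0. -0. -0.]
```

View pics/w7.png

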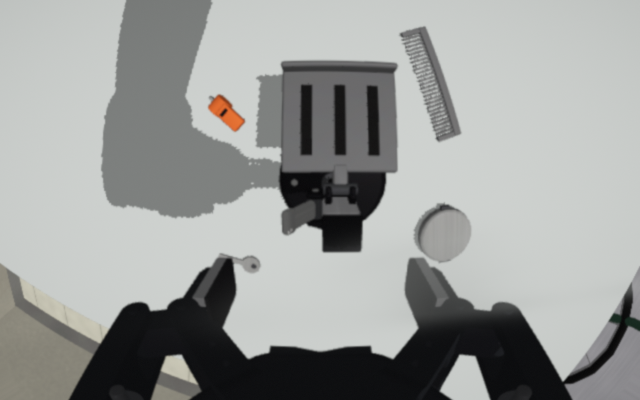

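The view from above shows the cap at (342,235) and the open lever's tip at (285,220), both well between the pads at columns 235 and 407. Descending.

Emit:
carry_out:
  targets:
    - [[0,0,0.65,0,0,0],[0,0,0.65,0,0,0],[0,0,0.65,0,0,0],[0,0,0.65,0,0,0],[0,0,0,0,0,0]]

```text
time_s: 24.7
tool_pos: [581.0, 89.5, 123.8]
ee_rot: [[-0.952, -0.307, -0.005], [-0.307, 0.952, 0.002], [0.004, 0.003, -1.0]]
contact_force: [0.3, 0.2, -0.6]
width: 85.5
grasp_force: 0.0
```

Emit:
carry_out:
  targets:
    - [[0,0,0,0,0,0],[0,0,0,0,0,0],[0,0,0,0,0,0],[0,0,0,0,0,0]]
  grip: -0.4

```text
time_s: 25.1
tool_pos: [582.7, 89.7, 127.4]
ee_rot: [[-0.952, -0.307, 0.001], [-0.307, 0.952, 0.002], [-0.001, 0.002, -1.0]]
contact_force: [0.2, 0.3, 0.4]
width: 59.9
grasp_force: 0.0
```

```bash
python3 -c "
from h import *
where()
wlook('w8')"
```

```text
stand xyz [  0.3 -14.6 127.4] F [0.2 0.3 0.4] w 59.9 0.0 t 25.1
stand [583.49959731 101.82762012   1.12749262] 0.98 [330.90826338 200.87214449]
sleeve_foot [580.83976823 109.01135901  89.03459816] 0.55 [348.24645528 243.23411117]
lever_tip [589.30293602  65.16964561 134.90276748] 0.71 [264.81840158 273.67004414]
rest_hinge [559.19326728  99.63464053 126.72340482] 0.64 [351.94835349 232.87719738]
```

View pics/w8.png

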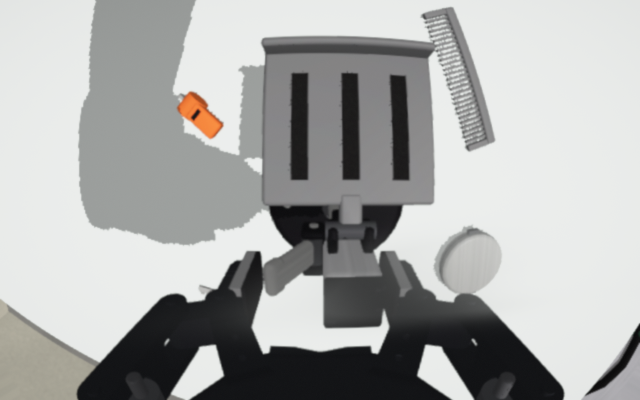

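The pads sit around both: the lever tip at (270,285) is just inside the left pad and the cap's bare side at column 385 just inside the right one. Closing in stages, following with y and backing off z for the pad swing.

Emit:
carry_out:
  targets:
    - [[0,0.02,0,0,0,0],[0,0.02,0,0,0,0],[0,0,0,0,0,0]]
  grip: -0.27

```text
time_s: 25.7
tool_pos: [582.5, 89.9, 127.3]
ee_rot: [[-0.952, -0.306, 0.001], [-0.306, 0.952, 0.0], [-0.001, -0.0, -1.0]]
contact_force: [0.1, -6.6, 5.8]
width: 54.5
grasp_force: 7.3
```

```bash
python3 -c "
from h import *
where()"
```

```text
stand xyz [  0.  -14.3 127.3] F [ 0.1 -6.6  5.8] w 54.5 7.3 t 25.7
```

Emit:
carry_out:
  targets:
    - [[0,0.02,-0.01,0,0,0],[0,0.02,-0.02,0,0,0],[0,0.02,-0.01,0,0,0],[0,0,0,0,0,0]]
  grip: -0.13

```text
time_s: 26.1
tool_pos: [581.5, 92.7, 127.7]
ee_rot: [[-0.952, -0.307, -0.001], [-0.307, 0.952, 0.002], [-0.0, 0.002, -1.0]]
contact_force: [0.5, 2.1, 1.3]
width: 48.5
grasp_force: 7.1
```

```bash
python3 -c "
from h import *
where()"
```

```text
stand xyz [  0.  -11.4 127.7] F [0.5 2.1 1.3] w 48.5 7.1 t 26.1
```

Emit:
carry_out:
  targets:
    - [[0,0.03,-0.01,0,0,0],[0,0.03,-0.01,0,0,0],[0,0.03,-0.01,0,0,0],[0,0.01,0,0,0,0]]
  grip: 0.01

```text
time_s: 26.5
tool_pos: [580.5, 95.5, 128.3]
ee_rot: [[-0.952, -0.307, -0.001], [-0.307, 0.952, 0.002], [0.0, 0.002, -1.0]]
contact_force: [2.0, 2.3, -0.6]
width: 42.1
grasp_force: 6.5
```

```bash
python3 - <<'E'
from h import *
where()
# cap edge check: image row profile along cap middle, before and now
s=snapshot("wrist");save(s,"w9");st=get_state();T=wpose(s,st)
a=cv2.imread("pics/w8.png",0);b=cv2.imread("pics/w9.png",0)
from fit import frame
F=frame([578,103.5,18])
for z in(156,160,164):print(z,wproj(s,T,F([-13,0,z])),wproj(s,T,F([-13,-13,z])))
for im,n in((a,"w8"),(b,"w9")):
    print(n,[(c,list(im[262:300:2,c])) for c in(340,350,360)])
E
```

```text
stand xyz [-1.000e-01 -8.400e+00  1.283e+02] F [ 2.   2.3 -0.6] w 42.1 6.5 t 26.5
156 [337.82085736 275.27126115] [305.63145423 275.43866155]
160 [338.3677968  280.51002961] [305.24303584 280.68592756]
164 [338.94348538 286.04466827] [304.83456186 286.22987383]
w8 [(340, [np.uint8(122), np.uint8(123), np.uint8(123), np.uint8(124), np.uint8(124), np.uint8(129), np.uint8(138), np.uint8(135), np.uint8(68), np.uint8(63), np.uint8(65), np.uint8(66), np.uint8(67), np.uint8(68), np.uint8(69), np.uint8(70), np.uint8(70), np.uint8(71), np.uint8(71)]), (350, [np.uint8(123), np.uint8(124), np.uint8(125), np.uint8(126), np.uint8(128), np.uint8(131), np.uint8(137), np.uint8(130), np.uint8(65), np.uint8(63), np.uint8(63), np.uint8(63), np.uint8(64), np.uint8(64), np.uint8(65), np.uint8(66), np.uint8(66), np.uint8(67), np.uint8(67)]), (360, [np.uint8(120), np.uint8(121), np.uint8(121), np.uint8(121), np.uint8(122), np.uint8(126), np.uint8(131), np.uint8(102), np.uint8(61), np.uint8(62), np.uint8(61), np.uint8(61), np.uint8(61), np.uint8(62), np.uint8(62), np.uint8(63), np.uint8(63), np.uint8(64), n
[... 161 characters left out ...]
uint8(55), np.uint8(55), np.uint8(57), np.uint8(57), np.uint8(58), np.uint8(58), np.uint8(59), np.uint8(59), np.uint8(59), np.uint8(59)]), (350, [np.uint8(117), np.uint8(118), np.uint8(117), np.uint8(118), np.uint8(122), np.uint8(126), np.uint8(93), np.uint8(55), np.uint8(56), np.uint8(56), np.uint8(57), np.uint8(56), np.uint8(56), np.uint8(56), np.uint8(57), np.uint8(56), np.uint8(58), np.uint8(57), np.uint8(58)]), (360, [np.uint8(120), np.uint8(121), np.uint8(123), np.uint8(123), np.uint8(128), np.uint8(129), np.uint8(91), np.uint8(58), np.uint8(58), np.uint8(57), np.uint8(58), np.uint8(58), np.uint8(57), np.uint8(57), np.uint8(57), np.uint8(58), np.uint8(57), np.uint8(57), np.uint8(57)])]
```

Emit:
carry_out:
  targets:
    - [[0,0.03,-0.01,0,0,0],[0,0.03,-0.015,0,0,0],[0,0.02,-0.01,0,0,0],[0,0,0,0,0,0]]
  grip: 0.13

```text
time_s: 26.95
tool_pos: [579.6, 97.9, 129.0]
ee_rot: [[-0.952, -0.307, -0.002], [-0.307, 0.952, 0.003], [0.001, 0.003, -1.0]]
contact_force: [2.3, 4.4, -6.3]
width: 37.4
grasp_force: 5.5
```

```bash
python3 - <<'E'
from h import *
where()
s=snapshot("wrist");b=cv2.cvtColor(s["frame"],cv2.COLOR_RGB2GRAY)
for c in(340,350,360):print(c,b[268:284,c])
E
```

```text
stand xyz [ -0.2  -5.9 129. ] F [ 2.3  4.4 -6.3] w 37.4 5.5 t 26.95
340 [118 120 123 127 126 108  70  51  49  50  50  51  52  51  53  53]
350 [121 124 127 129 126 106  74  57  55  55  55  54  54  54  55  54]
360 [106 109 112 115 114  93  67  60  58  59  58  57  57  58  57  57]
```

Emit:
carry_out:
  targets:
    - [[0,0.02,0,0,0,0],[0,0.02,0,0,0,0],[0,0.01,0,0,0,0],[0,0,0,0,0,0],[0,0,0,0,0,0]]
  grip: 0.3
  force: 40

```text
time_s: 27.5
tool_pos: [579.2, 99.4, 129.6]
ee_rot: [[-0.952, -0.307, -0.001], [-0.307, 0.952, 0.002], [0.0, 0.003, -1.0]]
contact_force: [0.5, 7.7, -4.2]
width: 32.9
grasp_force: 40.2
```

```bash
python3 - <<'E'
from h import *
where()
s=snapshot("wrist");save(s,"w10");b=cv2.cvtColor(s["frame"],cv2.COLOR_RGB2GRAY)
for c in(340,350,360):print(c,b[268:284,c])
E
```

```text
stand xyz [ -0.2  -4.3 129.6] F [ 0.5  7.7 -4.2] w 32.9 40.2 t 27.5
340 [118 121 124 122 106  76  54  50  51  51  52  52  52  51  54  53]
350 [124 127 129 127 108  79  59  56  56  57  56  57  55  56  56  56]
360 [63 64 63 62 63 62 62 61 61 61 61 61 60 60 60 60]
```

Emit:
carry_out:
  targets:
    - [[0,0,0,0,0,0],[0,0,0,0,0,0],[0,0,0,0,0,0],[0,0,0,0,0,0],[0,0,0,0,0,0]]
  force: 60

```text
time_s: 28.05
tool_pos: [579.1, 99.5, 129.7]
ee_rot: [[-0.952, -0.307, -0.001], [-0.307, 0.952, 0.002], [0.0, 0.003, -1.0]]
contact_force: [-1.6, 8.8, -1.7]
width: 32.0
grasp_force: 59.9
```

```bash
python3 - <<'E'
from h import *
np.set_printoptions(precision=1,suppress=True)
where()
s=snapshot("side");a=cv2.resize(s["frame"][130:220,240:360],(800,600),interpolation=2);cv2.imwrite("pics/s2.png",a[:,:,::-1])
for z in (90,94,98,102):print(z,(np.array(px(s,[578,103.5,z]))-[240,130])*6.667)
E
```

```text
stand xyz [ -0.2  -4.1 129.7] F [-1.6  8.8 -1.7] w 32.0 59.9 t 28.05
90 [418.7 312. ]
94 [418.1 302.2]
98 [417.6 292.4]
102 [417.  282.5]
```

View pics/s2.png

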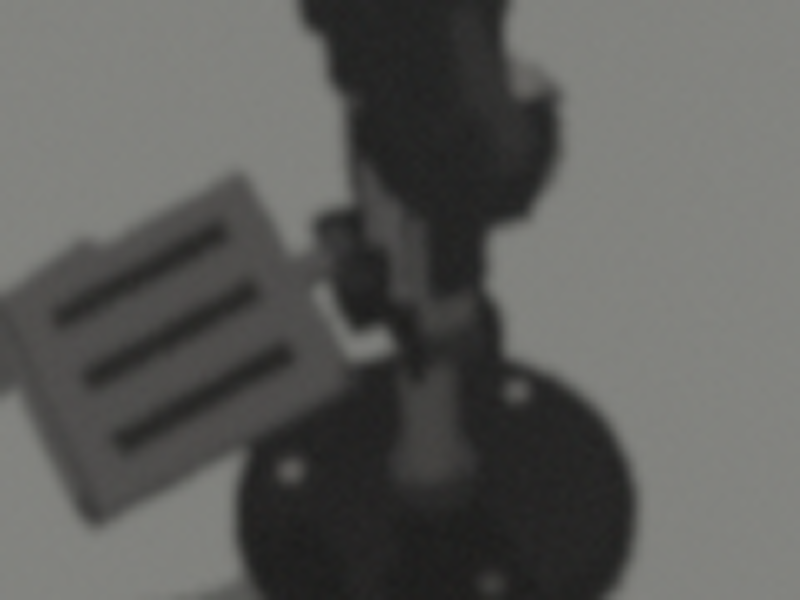

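The rest is down on the left, and the gripper is closed round sleeve and lever. The ring is hidden under the fork at about (420,350), as it should be at ring level. The width extrapolates to about 34.7 mm at zero force, so the lever is shut. Handing in.

```bash
python3 -c "
from h import *
print(order.sign_off())"
```

```text
the job is handed in; nothing more can be done
None
```

I handed the job in at 28 s with the rest down, the sleeve's lower edge at the ring (estimated within 2 mm; the ring itself was hidden at the end), the lever shut and the gripper holding sleeve and lever at 60 N; the sign-off returned no verdict.

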